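# Get the spare wheel and pins out of the slide-lid box

### The arm

A 6-joint arm with a two-finger parallel gripper is mounted at the origin on a cart in front of the work surface, level with it; the furniture and walls round the work are solid. World frame = base frame: x ahead of the robot, y to its left, z up, the work surface at z = 0. Lengths are in m, angles in degrees, forces in N, time in s.
With the tool pointing down it reaches from about 0.4 to 0.825 m from the base axis. Payload 7 kg.
Tool frame: the origin (TCP) lies midway between the tips of the shut fingers; the grasp point (between the pads) lies 19 mm behind it (ctrl.hold_point_z is the distance from the TCP to the grasp point, in m); z points along the fingers, y is the line along which they close (so a half turn about z gives the same grasp; the last joint's range is limited). The gripper opens to 88 mm and grips with 3 to 60 N. Pads are 19 mm wide; open, the fingers measure 130 mm over their backs; the gripper's body (78 mm by 193 mm) begins 47 mm behind the grasp point.
Start: joints at [-53.967, 20.546, 0.682, 0, -70.136, -16.507], TCP at [0.226, -0.636, 0.227] pointing down, gripper open.
Joint ranges: [-176.03, 176.03], [-82.01, 121.73], [-58.28, 71.71], [-173.87, 95.51], [-174.79, -0.11], [-173.66, 173.66]. Speed limits (degrees/s): [136.94, 136.94, 172.46, 180, 180, 180].

### API

Orientations are given as [roll, pitch, yaw] about the fixed x, y, z axes, in that order (R = Rz(yaw) Ry(pitch) Rx(roll)).
In Python, from plant import ctrl gives the robot as it stands.
- The arm moves only by the tool apply_moves, never from a script. Its argument "deltas" is a list of rows, each an object with "fingers": the finger opening in mm, from 0 to 87.6; "delta_pos": the shift along the tool's x, y, z in mm, a list of three; "angular": the turn, a rotation vector about the tool's x, y, z in degrees, a list of three. A call has 1 to 10 rows; each row is the pose to reach, as a shift and turn from the pose commanded when the call began, along the tool's axes at that moment; what a row does not reach only later rows make up. A row lasts 1/10 s, in which the tool goes at most 50 mm and 8.59 degrees, less where a joint would pass 70% of its speed; a pose out of reach is approached as far as the arm can. A call with a gripper value outside its range is refused whole. The fingers move at their own pace and stop on an object; the grip force is fixed at half the most. Time passes only in rows, so rows that repeat a pose let the fingers close. It gives the time, the measured TCP pose, the force, the opening and the grip force at its end, in the units of the state.
- ctrl.get_obs(): the state, without advancing time (a new reading comes with each control period).
- ctrl.snapshot(name): name is "scene" or "top" or "wrist"; returns the picture (384x512x3 uint8, red, green, blue); there is no depth.
- ctrl.camera_params(name): a dict with "fx", "fy", "cx", "cy" (pixels), "cam_to_world" (4x4, takes a point from camera to world coordinates); the wrist camera has in their place "mount" (4x4, takes a point from camera to tool coordinates, whose origin is the TCP and whose axes are the flange's). Camera axes: x right, y up, looking along -z (the intrinsics and any distortion apply to the point x, -y, -z); pixel columns grow to the right and rows downward; lengths in m; the calibration is good to about 2 mm. A picture is of the moment at which its call begins: read the wrist's pose just before it. camera_params takes no time and is no camera call.
- ctrl.close_job(): hands the job in; it is judged then, once.
The state is a dict: "clock": time; "joint_pos": joint angles; "qvel": joint speeds; "tau": joint torques, N m; "tool_pos": TCP position; "orientation": TCP orientation; "force": force on the tool from outside, world axes, zero at the start; "moment": the same for the moment, N m; "opening": finger opening in m; "gripper_force": force on a finger pad.
Only numpy, scipy, OpenCV 4.12 (cv2) and the standard library are available. Lean on these libraries where they do the work, as an engineer would, in place of code of your own. Each camera call takes 0.05 s, during which the arm holds its last target. There are 200 camera calls.

### The job

Lay out the parts for changing a feed wheel: lift the front end of the wooden box's sliding lid over its stop lip, slide the lid out of the grooves and lay it flat on the table, pull upward. Then take the black wheel and the small box of pins out and set both flat, side by side, inside the shallow tray, putting them down rather than dropping them. Leave the tape measure, oil bottle and push stick where they are.

Things in the scene. Friction and masses are not known exactly. Their poses are not given: they have to be found in the camera images.
- box: Wooden slide-lid box screwed to the table, 130 (x) x 154 (y) x 50 (z) mm; origin at the centre of its underside. -x is its front (toward the robot, turned by up to 0.3 rad), where the lid slides out. Inside 114 (x) x 130 (y) mm, floor at z 6 mm; walls 8 mm (front, rear) and 12 mm (sides). The lid lies on side ledges at z 34 mm, between side cheeks, 2 mm play each side. Steel feet stick out 17 mm at the sides.
- box_lip (a point): Middle of the top of the stop lip, z 40 mm. The lip stands 6 mm above the ledges on the front wall, x -65 to -60 mm in the box's frame, just in front of the lid's front edge, and stops the lid until that edge is lifted over it.
- box_rails (a point): Middle between the front ends of the two overhanging rails, at their underside: box x +17 mm, z 43.5 mm. From here to the rear wall they cover the lid, in grooves 9.5 mm high for the 6 mm lid. Level, the lid can rise only 3.5 mm; with its rear end kept down its front end rises up to 10 mm and passes the lip. After 40 mm of travel it is out from under the rails and lifts away.
- lid: Flat wooden sliding lid, 113 (x) x 140 (y) x 6 mm, 0.12 kg, loose; origin at the centre of its underside, z up; its x and y run along the box's when shut. On top near its front (-x) end stands a block-shaped pull 20 (x) x 26 (y) x 22 (z) mm, from z 6 to 28 mm, centred at x = -40 mm.
- lid_pull (a point): Centre of the pull block on the lid (17 mm above the lid's underside, 40 mm in front of its centre).
- lid_front (a point): Middle of the lid's front edge, at its underside.
- lid_rear (a point): Middle of the lid's rear edge, at its underside.
- wheel: Black feed wheel lying flat in the box, 45 mm in diameter, 24 mm high, about 0.07 kg; origin at the centre of its underside, z is its axle. It lies in the -y half of the box, about 38 mm off the middle, with room for fingers on its -x and +x sides.
- wheel_mid (a point): Centre of the wheel (12 mm above its underside).
- pins: Small flat box of pins, black below with a clear top, closed for good, 30 (x) x 64 (y) x 18 mm, about 0.06 kg; origin at the centre of its underside. It lies in the +y half of the box, about 29 mm off the middle, with room for fingers on its -x and +x sides (grip it across its 30 mm).
- pins_mid (a point): Centre of the box of pins (9 mm above its underside).
- tray: Shallow plywood tray fixed to the table, 130 (x) x 170 (y) mm outside, 118 x 158 mm inside, floor at z 5 mm, rim at z 17 mm; origin at the centre of its underside. Box and tray may change places, left or right of the toggle clamp (about x 510, y -120 mm). In front, the table is free for the lid round x 425, y 50 mm and x 395, y -350 mm, clear of the red hose and air gun.
- tape_measure: Yellow tape measure standing on the table, 36 x 75 x 60 mm; a bystander. Origin under its centre.
- oil_bottle: Small square oil bottle, 43 x 57 x 104 mm; a bystander. Origin under its centre.
- push_stick: Long plywood push stick lying on the table, 42 x 232 x 12 mm; a bystander. Origin under its centre.
Mind the look-alikes: they are no part of the job. Several things have the shape of the tray; the one meant has the colours described above.

How it is judged:
By the outcome, as a careful person would: the job done as asked, in the order asked, and still so for the second after the job is handed in, with the robot touching nothing.
It also fails if it takes over 72 s, if anything falls off the work surface, if the arm or the gripper's body presses on something with over 40 N, if the wrist force passes 120 N, or if a joint passes its speed limit or range.

## Working session

There is one attempt and no reset: what is moved stays moved. The work goes in short steps, Python scripts to look and compute and a tool call to move; the robot and the scene stay as the last step left them, time stands still between calls to the robot, and variables do not carry over. Pictures are saved under pics/ and viewed, at most 10 in all, crops included, and the job is handed in when it is done.

Besides the shell and the picture viewer there is one more tool, called as name(argument=value, ...), one argument or row to a line, values as JSON. apply_moves: Moves the arm, as the interface text tells. Its arguments: {"type":"object","properties":{"deltas":{"type":"array"}},"required":["deltas"]}

```bash
mkdir -p pics; ls; python3 - <<'E'
from plant import ctrl
import cv2,json
o=ctrl.get_obs();print(o)
for n in("scene","top"):
    p=ctrl.camera_params(n);print(n,p)
    cv2.imwrite(f"pics/{n}0.png",cv2.cvtColor(ctrl.snapshot(n),cv2.COLOR_RGB2BGR))
print(ctrl.camera_params("wrist"),ctrl.hold_point_z)
E
```

```text
pics
{'clock': 0.0, 'joint_pos': array([-5.39681207e+01,  2.05907825e+01,  6.33162549e-01, -2.06773559e-02,
       -7.01353879e+01, -1.65059373e+01]), 'qvel': array([-0.01830362, -0.04818064, -0.02886288,  0.09237155, -0.04808492,
       -0.07281105]), 'tau': array([-3.66342128e-04, -5.82713699e+01,  2.93048483e+01,  6.99690118e+00,
        6.88182103e-03, -1.54354439e-04]), 'tool_pos': array([ 0.22540808, -0.63572671,  0.22562366]), 'orientation': array([ 1.79905302e+02, -7.79057051e-03, -1.60481093e+02]), 'force': array([-0.25185674, -0.8286965 , -0.05234916]), 'moment': array([ 0.0190754 , -0.02333187,  0.0057733 ]), 'gripper_force': 0.0, 'opening': 0.0876944799890593}
scene {'fx': 390.48350409280346, 'fy': 390.48350409280346, 'cx': 253.1704978840481, 'cy': 196.0975701961485, 'cam_to_world': array([[ 0.60871209,  0.37100129, -0.70130423, -0.51988761],
       [-0.79334327,  0.29434107, -0.53288816, -0.89029914],
       [ 0.00872045,  0.88075046,  0.47350035,  0.7146375 ],
       [ 0.        ,  0.        ,  0.        ,  1.        ]])}
top {'fx': 441.0834738781535, 'fy': 441.0834738781535, 'cx': 253.69248817367884, 'cy': 184.38322288186737, 'cam_to_world': array([[-0.02728557,  0.99165505, -0.12599901,  0.25640619],
       [-0.9992943 , -0.03031398, -0.0221803 , -0.15423824],
       [-0.02581474,  0.12530489,  0.99178238,  1.73190762],
       [ 0.        ,  0.        ,  0.        ,  1.        ]])}
{'fx': 274.18784694681983, 'fy': 274.18784694681983, 'cx': 256.1108625379673, 'cy': 193.54979773448574, 'mount': array([[-9.92731202e-05,  9.58664090e-01,  2.84540246e-01,
         7.73643627e-02],
       [ 9.99999105e-01,  4.74841046e-04, -1.25093034e-03,
        -4.53054996e-04],
       [-1.33433339e-03,  2.84539867e-01, -9.58663279e-01,
        -1.57925346e-01],
       [ 0.00000000e+00,  0.00000000e+00,  0.00000000e+00,
         1.00000000e+00]])} 0.0188
```

View pics/top0.png

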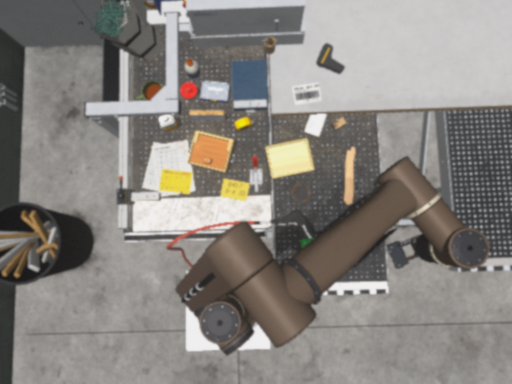

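View pics/scene0.png

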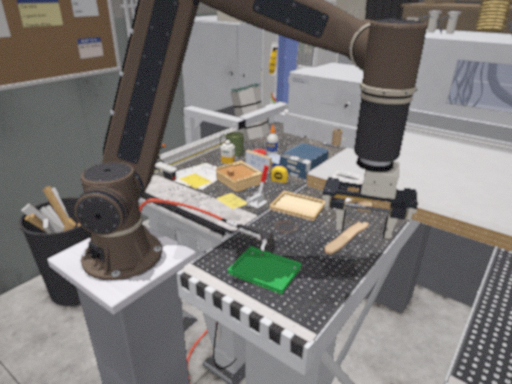

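The top view shows the wooden box with its lid at about (211,151) and three tray-shaped things: light plywood at (289,158), dark blue at (249,83) and green at scene (265,270). The plywood one fits the description, and I'll confirm it in a crop.

```bash
cat > h.py <<'E'
import numpy as np, cv2
from plant import ctrl
from scipy.spatial.transform import Rotation as R
def save(n,im): cv2.imwrite(f"pics/{n}.png",cv2.cvtColor(im,cv2.COLOR_RGB2BGR))
def tool(o=None):
    o=o or ctrl.get_obs(); T=np.eye(4)
    T[:3,:3]=R.from_euler('xyz',o['orientation'],degrees=True).as_matrix(); T[:3,3]=o['tool_pos']; return T
def ray(n,u,v,T=None):
    p=ctrl.camera_params(n); C=p['cam_to_world'] if n!='wrist' else T@p['mount']
    d=np.array([(u-p['cx'])/p['fx'],-(v-p['cy'])/p['fy'],-1]); d=C[:3,:3]@d
    return C[:3,3],d/np.linalg.norm(d)
def atz(n,u,v,z,T=None):
    c,d=ray(n,u,v,T); return c+d*(z-c[2])/d[2]
def tri(*rs):
    A=sum(np.eye(3)-np.outer(d,d) for c,d in rs); b=sum((np.eye(3)-np.outer(d,d))@c for c,d in rs)
    X=np.linalg.solve(A,b); return X,[round(1e3*np.linalg.norm(np.cross(X-c,d)),1) for c,d in rs]
def go(pos,rpy):
    "delta in tool axes (mm) and rotvec (deg) from present pose"
    T=tool(); Q=R.from_euler('xyz',rpy,degrees=True).as_matrix()
    return np.round(1e3*T[:3,:3].T@(np.array(pos)-T[:3,3]),1),np.round(R.from_matrix(T[:3,:3].T@Q).as_rotvec(degrees=True),1)
E
python3 - <<'E'
from h import *
a=cv2.imread('pics/top0.png')[115:205,170:370]; b=cv2.imread('pics/scene0.png')[150:225,195:345]
a=cv2.resize(a,(800,360),interpolation=cv2.INTER_CUBIC); 
cv2.imwrite('pics/crop0.png',a)
b=cv2.resize(b,None,fx=5,fy=5,interpolation=cv2.INTER_CUBIC); cv2.imwrite('pics/crop1.png',b)
for n,u,v,z in [('top',211,151,.04),('top',208,161,.06),('top',289,158,.01)]: print(n,atz(n,u,v,z).round(3))
E
```

```text
top [0.608 0.047 0.04 ]
top [0.565 0.057 0.06 ]
top [ 0.576 -0.258  0.01 ]
```

View pics/crop0.png

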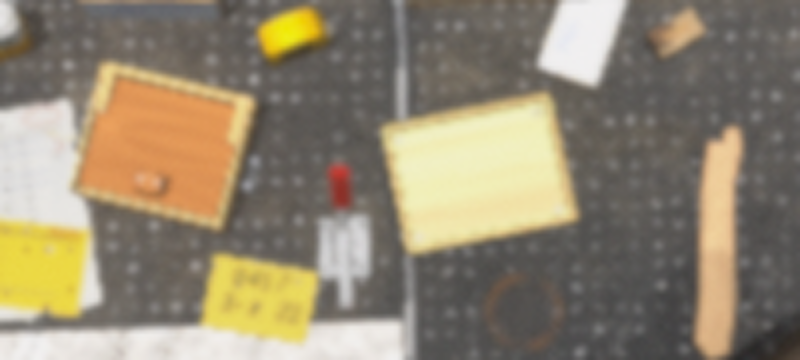

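View pics/crop1.png

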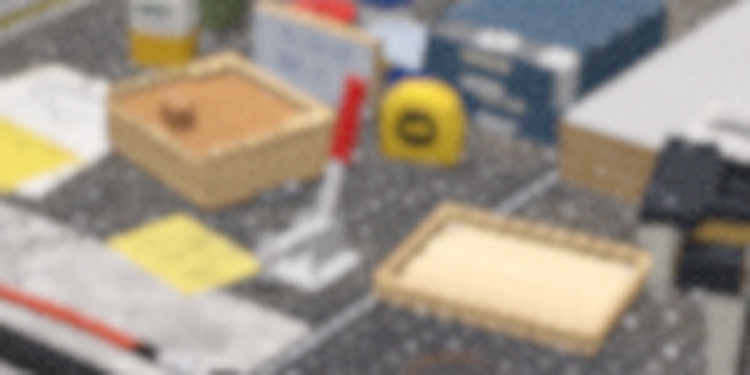

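The enlarged crops confirm the light plywood tray (top 290,158), whose rim and floor are both plywood; the blue and green ones are look-alikes. Box corners in the top crop are at (103,65), (253,98), (222,228) and (75,190), with the pull at (150,183) there and at (178,115) in the scene crop.

```bash
python3 - <<'E'
from h import *
t=lambda u,v:(170+u/4,115+v/4); s=lambda u,v:(195+u/5,150+v/5)
B=[('RL',(103,65),(230,53),.05),('RR',(253,98),(333,117),.05),('FR',(222,228),(207,168),.045),('FL',(75,190),(108,98),.045),('pull',(150,183),(178,115),.06),
('tRL',(382,127),(445,207),.017),('tRR',(550,95),(648,262),.017),('tFR',(577,217),(597,345),.017),('tFL',(410,252),(378,280),.017)]
for n,a,b,z in B:
    X,r=tri(ray('top',*t(*a)),ray('scene',*s(*b))); print(n,X.round(3),r,atz('top',*t(*a),z).round(3),atz('scene',*s(*b),z).round(3))
E
```

```text
RL [0.69  0.102 0.048] [np.float64(3.9), np.float64(3.9)] [0.687 0.105 0.05 ] [0.689 0.096 0.05 ]
RR [ 0.651 -0.042  0.043] [np.float64(0.7), np.float64(0.7)] [ 0.649 -0.042  0.05 ] [ 0.639 -0.051  0.05 ]
FR [ 0.526 -0.01   0.035] [np.float64(2.6), np.float64(2.6)] [ 0.522 -0.009  0.045] [ 0.512 -0.024  0.045]
FL [0.567 0.133 0.04 ] [np.float64(3.2), np.float64(3.2)] [0.564 0.134 0.045] [0.562 0.123 0.045]
pull [0.571 0.059 0.044] [np.float64(2.9), np.float64(2.9)] [0.566 0.059 0.06 ] [0.548 0.035 0.06 ]
tRL [ 0.625 -0.168  0.012] [np.float64(1.9), np.float64(1.9)] [ 0.623 -0.167  0.017] [ 0.618 -0.175  0.017]
tRR [ 0.651 -0.334  0.009] [np.float64(0.3), np.float64(0.3)] [ 0.65  -0.334  0.017] [ 0.638 -0.341  0.017]
tFR [ 0.53  -0.358  0.004] [np.float64(1.9), np.float64(1.9)] [ 0.527 -0.355  0.017] [ 0.512 -0.369  0.017]
tFL [ 0.5   -0.192  0.011] [np.float64(2.5), np.float64(2.5)] [ 0.497 -0.19   0.017] [ 0.493 -0.2    0.017]
```

```bash
python3 - <<'E'
from h import *
print(go([.567,.057,.18],[180,0,-104.8]))
E
```

```text
(array([-553.4,  538.8,   46.4]), array([  0.1,   0. , -55.7]))
```

apply_moves(
  deltas=[
    {"fingers": 60,"delta_pos": [-553,539,0],"angular": [0,0,-55.7]},
    {"fingers": 60,"delta_pos": [-553,539,0],"angular": [0,0,-55.7]},
    {"fingers": 60,"delta_pos": [-553,539,0],"angular": [0,0,-55.7]},
    {"fingers": 60,"delta_pos": [-553,539,0],"angular": [0,0,-55.7]},
    {"fingers": 60,"delta_pos": [-553,539,0],"angular": [0,0,-55.7]},
    {"fingers": 60,"delta_pos": [-553,539,0],"angular": [0,0,-55.7]},
    {"fingers": 60,"delta_pos": [-553,539,0],"angular": [0,0,-55.7]},
    {"fingers": 60,"delta_pos": [-553,539,0],"angular": [0,0,-55.7]},
    {"fingers": 60,"delta_pos": [-553,539,0],"angular": [0,0,-55.7]},
    {"fingers": 60,"delta_pos": [-553,539,0],"angular": [0,0,-55.7]},
  ],
)

```text
clock: 1.1
tool_pos: [0.4467, -0.1856, 0.2266]
orientation: [-180.0, 0.0, -104.8]
force: [1.2, -0.5, 0.1]
opening: 0.0599
gripper_force: 0.0
```

```bash
python3 - <<'E'
from h import *
o=ctrl.get_obs();print(o['clock'],o['tool_pos'],o['orientation'])
print(go([.567,.057,.18],[180,0,-104.8]))
E
```

```text
1.1 [ 0.44667949 -0.18555466  0.22664633] [-1.79986045e+02  9.48015894e-03 -1.04773511e+02]
(array([-265.2,  -54.5,   46.7]), array([-0.,  0.,  0.]))
```

apply_moves(
  deltas=[
    {"fingers": 60,"delta_pos": [-265,-54.5,46.5],"angular": [0,0,0]},
    {"fingers": 60,"delta_pos": [-265,-54.5,46.5],"angular": [0,0,0]},
    {"fingers": 60,"delta_pos": [-265,-54.5,46.5],"angular": [0,0,0]},
    {"fingers": 60,"delta_pos": [-265,-54.5,46.5],"angular": [0,0,0]},
    {"fingers": 60,"delta_pos": [-265,-54.5,46.5],"angular": [0,0,0]},
    {"fingers": 60,"delta_pos": [-265,-54.5,46.5],"angular": [0,0,0]},
    {"fingers": 60,"delta_pos": [-265,-54.5,46.5],"angular": [0,0,0]},
    {"fingers": 60,"delta_pos": [-265,-54.5,46.5],"angular": [0,0,0]},
  ],
)

```text
clock: 1.9
tool_pos: [0.5663, 0.055, 0.1794]
orientation: [179.9, -0.1, -104.7]
force: [0.0, 1.0, 0.4]
opening: 0.0601
gripper_force: 0.0
```

```bash
python3 - <<'E'
from h import *
T=tool(); np.save('T1.npy',T); im=ctrl.snapshot('wrist'); o=ctrl.get_obs();print(o['tool_pos'],o['orientation'])
im2=cv2.resize(im,(768,576),interpolation=cv2.INTER_CUBIC); save('w1',im2)
def proj(X,T):
    p=ctrl.camera_params('wrist');C=np.linalg.inv(T@p['mount'])@np.r_[X,1];return 1.5*(p['cx']-p['fx']*C[0]/C[2]),1.5*(p['cy']+p['fy']*C[1]/C[2])
print(proj([.567,.057,.06],T))
E
```

```text
[0.56620586 0.05434394 0.17981057] [ 1.79956367e+02 -3.14160608e-02 -1.04772328e+02]
(np.float64(383.30778188866867), np.float64(286.4991642166422))
```

View pics/w1.png

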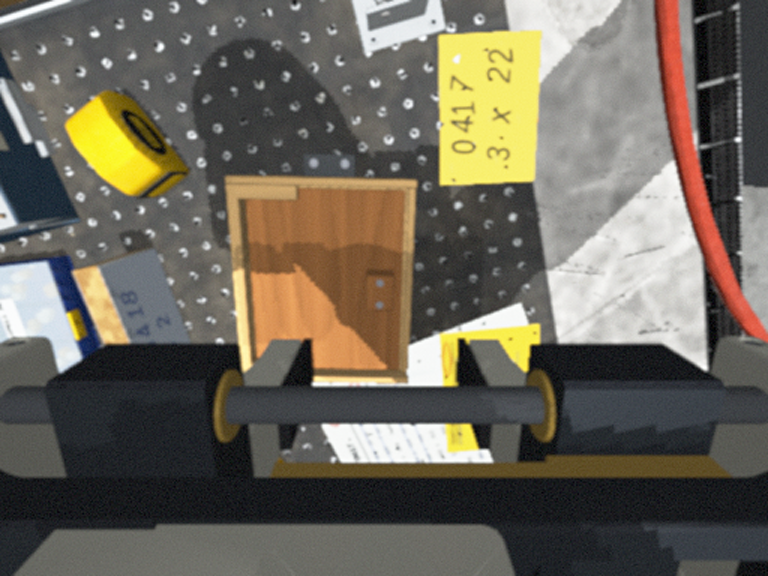

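The wrist view shows the box upright in the image, with corners at about (227,178), (416,180) and (407,381) and the rear edge running down to (246,365). The pull top is centred at (380,289), the tape measure is at (125,140), and the lid's front edge is on the right.

```bash
python3 - <<'E'
from h import *
T=np.load('T1.npy'); w=lambda u,v,z:atz('wrist',u/1.5,v/1.5,z,T)
P=[w(227,178,.05),w(416,180,.05),w(407,381,.05),w(246,365,.05)]
for p in P: print(p.round(4))
a=lambda d:np.degrees(np.arctan2(d[1],d[0])).round(2)
print('side',a(P[0]-P[1]),'rear',a(P[3]-P[0])-90,'front',a(P[2]-P[1])-90, 'len',np.linalg.norm(P[0]-P[1]),np.linalg.norm(P[2]-P[1]))
print('pull',w(380,289,.062), 'tri',tri(ray('wrist',380/1.5,289/1.5,T),ray('top',170+150/4,115+182/4)))
# automatic pull / edges check
im=ctrl.snapshot('wrist'); b=cv2.resize(im[105:265,140:290],None,fx=4,fy=4,interpolation=cv2.INTER_CUBIC); save('w1c',b)
E
```

```text
[ 0.6502 -0.0406  0.05  ]
[ 0.5273 -0.0069  0.05  ]
[0.5694 0.1387 0.05  ]
[0.686  0.0936 0.05  ]
side -15.32 rear -14.930000000000007 front -16.120000000000005 len 0.12737120380733086 0.1515593263956777
pull [0.56954921 0.05761169 0.062     ] tri (array([0.56989294, 0.06073269, 0.04906087]), [np.float64(0.9), np.float64(0.9)])
```

View pics/w1c.png

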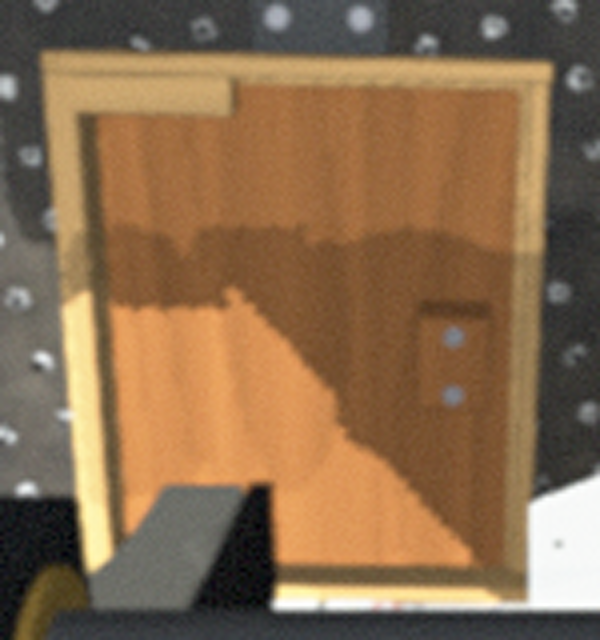

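Pull top in the crop is centred at (454,362) and the side edge runs (42,55)→(552,65), so the box yaw is about −15.3° and the pull is at (0.5696, 0.0590). The heights are consistent with a pull top of 62 mm.

```bash
python3 - <<'E'
from h import *
T=np.load('T1.npy')
print(atz('wrist',140+454/4,105+362/4,.062,T)); print(go([.5696,.059,.0435],[180,0,-105.3]))
E
```

```text
[0.57017706 0.06065235 0.062     ]
(array([ -5.8,  -2. , 136.6]), array([ 0. , -0. ,  0.5]))
```

apply_moves(
  deltas=[
    {"fingers": 60,"delta_pos": [-6.5,-2.3,50],"angular": [0,0,0.5]},
    {"fingers": 60,"delta_pos": [-6.5,-2.3,95],"angular": [0,0,0.5]},
    {"fingers": 60,"delta_pos": [-6.5,-2.3,120],"angular": [0,0,0.5]},
    {"fingers": 60,"delta_pos": [-6.5,-2.3,130],"angular": [0,0,0.5]},
    {"fingers": 60,"delta_pos": [-6.5,-2.3,136],"angular": [0,0,0.5]},
    {"fingers": 60,"delta_pos": [-6.5,-2.3,136],"angular": [0,0,0.5]},
  ],
)

```text
clock: 2.6
tool_pos: [0.571, 0.0601, 0.0447]
orientation: [-180.0, 0.0, -105.3]
force: [0.1, -0.5, 0.7]
opening: 0.06
gripper_force: 0.0
```

apply_moves(
  deltas=[
    {"fingers": 30,"delta_pos": [0,0,0],"angular": [0,0,0]},
    {"fingers": 24,"delta_pos": [0,0,0],"angular": [0,0,0]},
    {"fingers": 10,"delta_pos": [0,0,0],"angular": [0,0,0]},
    {"fingers": 10,"delta_pos": [0,0,0],"angular": [0,0,0]},
    {"fingers": 10,"delta_pos": [0,0,0],"angular": [0,0,0]},
  ],
)

```text
clock: 3.1
tool_pos: [0.5706, 0.0606, 0.0444]
orientation: [-180.0, 0.0, -105.3]
force: [0.3, -0.0, 1.0]
opening: 0.0253
gripper_force: 0.0
```

apply_moves(
  deltas=[
    {"fingers": 10,"delta_pos": [0,0,0],"angular": [0,0,0]},
    {"fingers": 10,"delta_pos": [0,0,0],"angular": [0,0,0]},
    {"fingers": 10,"delta_pos": [0,0,0],"angular": [0,0,0]},
  ],
)

```text
clock: 3.4
tool_pos: [0.5707, 0.0605, 0.0442]
orientation: [-180.0, 0.0, -105.3]
force: [-1.3, 0.2, 3.0]
opening: 0.0199
gripper_force: 30.0
```

apply_moves(
  deltas=[
    {"fingers": 10,"delta_pos": [0,-0.2,-1.8],"angular": [-1.1,0,0]},
    {"fingers": 10,"delta_pos": [0,-0.4,-3.6],"angular": [-2.2,0,0]},
    {"fingers": 10,"delta_pos": [0,-0.7,-5.5],"angular": [-3.3,0,0]},
    {"fingers": 10,"delta_pos": [0,-0.9,-7.3],"angular": [-4.3,0,0]},
    {"fingers": 10,"delta_pos": [0,-0.9,-7.3],"angular": [-4.3,0,0]},
    {"fingers": 10,"delta_pos": [0,-0.9,-7.3],"angular": [-4.3,0,0]},
  ],
)

```text
clock: 4.0
tool_pos: [0.5718, 0.0602, 0.0512]
orientation: [175.7, 0.0, -105.3]
force: [0.2, 0.6, 0.8]
opening: 0.0198
gripper_force: 30.0
```

apply_moves(
  deltas=[
    {"fingers": 10,"delta_pos": [0,5,0.4],"angular": [0,0,0]},
    {"fingers": 10,"delta_pos": [0,10,0.75],"angular": [0,0,0]},
    {"fingers": 10,"delta_pos": [0,15,1.1],"angular": [0,0,0]},
    {"fingers": 10,"delta_pos": [0,20,1.5],"angular": [0,0,0]},
    {"fingers": 10,"delta_pos": [0,20,1.5],"angular": [0,0,0]},
  ],
)

```text
clock: 4.5
tool_pos: [0.551, 0.0657, 0.0514]
orientation: [175.7, -0.0, -105.3]
force: [0.6, -0.1, -0.2]
opening: 0.0198
gripper_force: 30.0
```

apply_moves(
  deltas=[
    {"fingers": 10,"delta_pos": [0,8,0.6],"angular": [0,0,0]},
    {"fingers": 10,"delta_pos": [0,18,1.35],"angular": [0,0,0]},
    {"fingers": 10,"delta_pos": [0,28,2.1],"angular": [0,0,0]},
    {"fingers": 10,"delta_pos": [0,33,2.5],"angular": [0,0,0]},
    {"fingers": 10,"delta_pos": [0,33,2.5],"angular": [0,0,0]},
  ],
)

```text
clock: 5.0
tool_pos: [0.5203, 0.075, 0.0525]
orientation: [175.8, 0.1, -105.2]
force: [0.2, 1.3, 7.8]
opening: 0.0201
gripper_force: 30.0
```

```bash
python3 - <<'E'
from h import *
T=tool(); print(T[:3,3]); print(go(T[:3,3]+[0,0,.06],[180,0,-105.3]))
print('hose', [atz('wrist',u/1.5,v/1.5,.01,np.load('T1.npy')).round(3) for u,v in ((660,20),(690,180),(755,330))])
im=ctrl.snapshot('wrist'); save('w2',im)
E
```

```text
[0.52027209 0.07496096 0.05253594]
(array([ -0.1,   4.4, -59.8]), array([4.2, 0.1, 0.1]))
hose [array([ 0.335, -0.067,  0.01 ]), array([0.32 , 0.049, 0.01 ]), array([0.273, 0.19 , 0.01 ])]
```

View pics/w2.png

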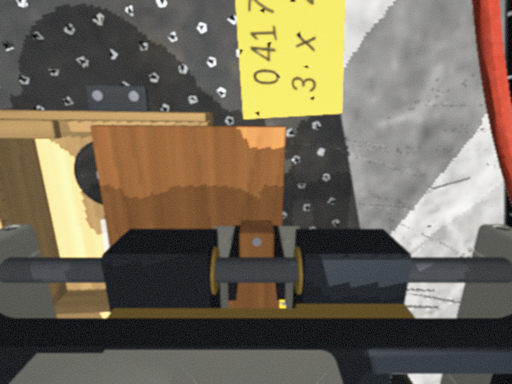

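The view shows the lid about 50 mm out, held by its pull at (256,262), with its rear edge at column 95 and the wheel starting to show at (85,170). It is clear of the rails, so I lift now.

apply_moves(
  deltas=[
    {"fingers": 10,"delta_pos": [0,2,-15],"angular": [0,0,0]},
    {"fingers": 10,"delta_pos": [0,3,-35],"angular": [0,0,0]},
    {"fingers": 10,"delta_pos": [0,4.4,-60],"angular": [4.2,0,0]},
    {"fingers": 10,"delta_pos": [0,4.4,-60],"angular": [4.2,0,0]},
    {"fingers": 10,"delta_pos": [0,4.4,-60],"angular": [4.2,0,0]},
  ],
)

```text
clock: 5.55
tool_pos: [0.5188, 0.0744, 0.1116]
orientation: [179.8, 0.0, -105.2]
force: [0.1, 1.0, -1.0]
opening: 0.0197
gripper_force: 30.0
```

```bash
python3 - <<'E'
from h import *
print(go([.4014,.0656,.060],[180,0,-105.3]))
E
```

```text
(array([ 39.4, 110.8,  51.9]), array([0.2, 0. , 0.1]))
```

apply_moves(
  deltas=[
    {"fingers": 10,"delta_pos": [14,40,0],"angular": [0,0,0]},
    {"fingers": 10,"delta_pos": [28,80,0],"angular": [0,0,0]},
    {"fingers": 10,"delta_pos": [39.5,111,10],"angular": [0,0,0]},
    {"fingers": 10,"delta_pos": [39.5,111,40],"angular": [0,0,0]},
    {"fingers": 10,"delta_pos": [39.5,111,70],"angular": [0,0,0]},
    {"fingers": 10,"delta_pos": [39.5,111,85],"angular": [0,0,0]},
    {"fingers": 10,"delta_pos": [39.5,111,93],"angular": [0,0,0]},
    {"fingers": 10,"delta_pos": [39.5,111,93],"angular": [0,0,0]},
  ],
)

```text
clock: 6.35
tool_pos: [0.4015, 0.0647, 0.0174]
orientation: [179.7, -0.2, -105.3]
force: [-0.7, -0.1, -1.4]
opening: 0.0199
gripper_force: 30.0
```

apply_moves(
  deltas=[
    {"fingers": 10,"delta_pos": [0,0,2],"angular": [0.2,0,0]},
    {"fingers": 10,"delta_pos": [0,0,4],"angular": [0.2,0,0]},
    {"fingers": 10,"delta_pos": [0,0,6],"angular": [0.2,0,0]},
    {"fingers": 10,"delta_pos": [0,0,6.5],"angular": [0.2,0,0]},
    {"fingers": 10,"delta_pos": [0,0,6.5],"angular": [0.2,0,0]},
  ],
)

```text
clock: 6.85
tool_pos: [0.4027, 0.0655, 0.0124]
orientation: [-179.9, 0.0, -105.3]
force: [0.2, 0.1, -1.1]
opening: 0.0201
gripper_force: 30.0
```

apply_moves(
  deltas=[
    {"fingers": 10,"delta_pos": [0,0,1],"angular": [0,0,0]},
    {"fingers": 10,"delta_pos": [0,0,2],"angular": [0,0,0]},
    {"fingers": 10,"delta_pos": [0,0,2.5],"angular": [0,0,0]},
    {"fingers": 10,"delta_pos": [0,0,2.5],"angular": [0,0,0]},
  ],
)

```text
clock: 7.25
tool_pos: [0.4027, 0.0655, 0.0102]
orientation: [-179.9, 0.0, -105.3]
force: [-3.7, -0.8, 10.0]
opening: 0.0196
gripper_force: 30.0
```

Touching, at the expected height. Release and rise.

apply_moves(
  deltas=[
    {"fingers": 30,"delta_pos": [0,0,-0.5],"angular": [0,0,0]},
    {"fingers": 40,"delta_pos": [0,0,-0.5],"angular": [0,0,0]},
    {"fingers": 40,"delta_pos": [0,0,-0.5],"angular": [0,0,0]},
    {"fingers": 40,"delta_pos": [0,0,-30],"angular": [0,0,0]},
    {"fingers": 60,"delta_pos": [0,0,-80],"angular": [0,0,0]},
    {"fingers": 70,"delta_pos": [0,0,-130],"angular": [0,0,0]},
    {"fingers": 70,"delta_pos": [0,0,-170],"angular": [0,0,0]},
    {"fingers": 70,"delta_pos": [0,0,-170],"angular": [0,0,0]},
  ],
)

```text
clock: 8.05
tool_pos: [0.4053, 0.067, 0.1852]
orientation: [-179.5, 0.4, -105.2]
force: [-0.1, 0.5, -0.6]
opening: 0.0661
gripper_force: 0.0
```

```bash
python3 - <<'E'
from h import *
print(go([.6082,.085,.19],[180,0,-105.3]))
E
```

```text
(array([ -70.7, -191.1,   -2.5]), array([-0.5,  0.4,  0.1]))
```

apply_moves(
  deltas=[
    {"fingers": 70,"delta_pos": [-18,-49,-10],"angular": [0,0,0]},
    {"fingers": 70,"delta_pos": [-36,-98,-10],"angular": [0,0,0]},
    {"fingers": 70,"delta_pos": [-54,-147,-10],"angular": [0,0,0]},
    {"fingers": 70,"delta_pos": [-70,-191,-10],"angular": [0,0,0]},
    {"fingers": 70,"delta_pos": [-70,-191,-10],"angular": [0,0,0]},
    {"fingers": 70,"delta_pos": [-70,-191,-10],"angular": [0,0,0]},
  ],
)

```text
clock: 8.65
tool_pos: [0.6054, 0.0824, 0.1878]
orientation: [179.9, -0.1, -105.3]
force: [-1.0, 0.0, -0.1]
opening: 0.0702
gripper_force: 0.0
```

```bash
python3 - <<'E'
from h import *
T=tool(); np.save('T3.npy',T); im=ctrl.snapshot('wrist'); print(T[:3,3]); save('w3',cv2.resize(im[40:280,100:420],(800,600),interpolation=cv2.INTER_CUBIC))
E
```

```text
[0.60542715 0.08236059 0.18776502]
```

View pics/w3.png

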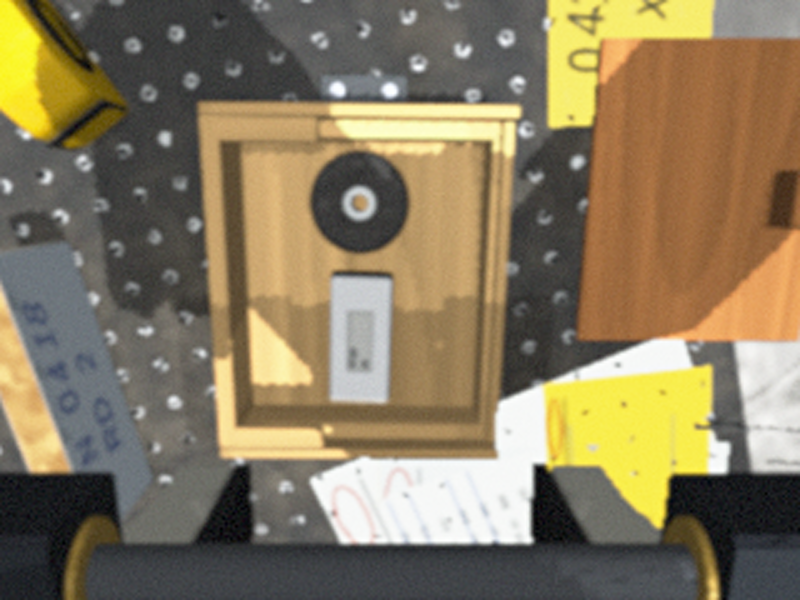

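The box is open and the lid lies flat at right. The wheel's top is centred at (360,202) in the crop; the pins' top has corners (331,279), (392,278), (388,402) and (330,401), centred at (360,340).

```bash
python3 - <<'E'
from h import *
T=np.load('T3.npy'); w=lambda u,v,z:atz('wrist',100+u/2.5,40+v/2.5,z,T)
W=w(360,202,.030);P=w(360,340,.024); print(W,P)
q=[w(331,279,.024),w(392,278,.024),w(388,402,.024),w(330,401,.024)]
print('pins sizes',[np.linalg.norm(q[i]-q[i-1]).round(4) for i in range(4)],[np.degrees(np.arctan2(*(b-a)[[1,0]])).round(1) for a,b in ((q[1],q[0]),(q[0],q[3]),(q[1],q[2]))])
print('wheel dia',np.linalg.norm(w(311,202,.03)-w(408,202,.03)))
# box frame
c=np.array([.6085,.049]);a=np.radians(-15.3);Rb=np.array([[np.cos(a),-np.sin(a)],[np.sin(a),np.cos(a)]])
print('in box',Rb.T@(W[:2]-c),Rb.T@(P[:2]-c)); print(go([W[0],W[1],.12],[180,0,-105.3]))
E
```

```text
[0.59990611 0.01302703 0.03      ] [0.61793368 0.07474653 0.024     ]
pins sizes [np.float64(0.0601), np.float64(0.0286), np.float64(0.0611), np.float64(0.0286)] [np.float64(-14.4), np.float64(72.8), np.float64(72.8)]
wheel dia 0.04321007370142896
in box [ 0.001203   -0.03696569] [0.00230551 0.0273233 ]
(array([ 68. , -13.9,  68.6]), array([ 0. , -0.1, -0. ]))
```

apply_moves(
  deltas=[
    {"fingers": 60,"delta_pos": [34,-7,34],"angular": [0,0,0]},
    {"fingers": 58,"delta_pos": [68,-14,68],"angular": [0,0,0]},
    {"fingers": 58,"delta_pos": [68,-14,68],"angular": [0,0,0]},
    {"fingers": 58,"delta_pos": [68,-14,68],"angular": [0,0,0]},
  ],
)

```text
clock: 9.1
tool_pos: [0.5992, 0.0126, 0.122]
orientation: [-179.9, -0.0, -105.3]
force: [-0.1, 0.2, 0.4]
opening: 0.0581
gripper_force: 0.0
```

```bash
python3 - <<'E'
from h import *
T=tool(); im=ctrl.snapshot('wrist'); g=cv2.medianBlur(cv2.cvtColor(im,cv2.COLOR_RGB2GRAY),5)
p=ctrl.camera_params('wrist'); C=np.linalg.inv(T@p['mount'])@[.600,.013,.03,1]; e=(p['cx']-p['fx']*C[0]/C[2],p['cy']+p['fy']*C[1]/C[2]); print('expect',e)
save('w4',im)
c=cv2.HoughCircles(g,cv2.HOUGH_GRADIENT,1.5,60,param1=100,param2=20,minRadius=20,maxRadius=40); print(c)
print(T[:3,3]);print(go([.600,.013,.012],[180,0,-105.3]))
E
```

```text
expect (np.float64(255.29970165878478), np.float64(197.30805759806253))
[[[237.75 198.75  39.05]
  [ 89.25 146.25  37.4 ]
  [140.25 192.75  35.75]
  [363.75  39.75  39.05]
  [200.25 263.25  37.4 ]
  [152.25  60.75  37.4 ]
  [317.25 123.75  37.4 ]
  [ 41.25  95.25  39.05]
  [333.75 261.75  39.05]
  [209.25 122.25  39.05]
  [ 27.75 188.25  32.45]
  [453.75 206.25  30.8 ]
  [353.25 198.75  39.05]
  [404.25 281.25  37.4 ]
  [120.75 249.75  39.05]
  [212.25 326.25  34.1 ]
  [ 14.25 248.25  35.75]
  [492.75 284.25  33.65]]]
[0.59923386 0.0125785  0.12202699]
(array([  0.5,   0.6, 111. ]), array([-0.2,  0. ,  0. ]))
```

View pics/w4.png

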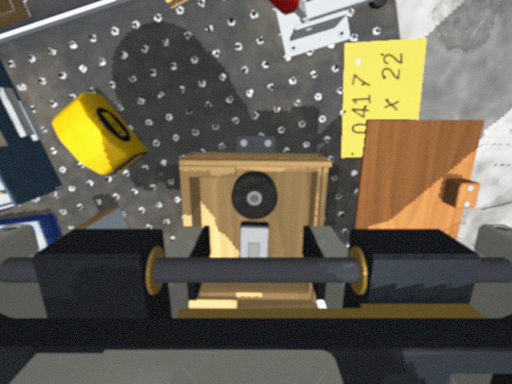

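The wheel shows at (254,196), within about 1 px of the (255,197) predicted for a 30 mm top, so the height and position are confirmed from a second place. I go down to grasp.

apply_moves(
  deltas=[
    {"fingers": 58,"delta_pos": [-0.5,0.6,45],"angular": [0,0,0]},
    {"fingers": 58,"delta_pos": [-0.5,0.6,80],"angular": [0,0,0]},
    {"fingers": 58,"delta_pos": [-0.5,0.6,102],"angular": [0,0,0]},
    {"fingers": 58,"delta_pos": [-0.5,0.6,111],"angular": [0,0,0]},
    {"fingers": 58,"delta_pos": [-0.5,0.6,111],"angular": [0,0,0]},
    {"fingers": 30,"delta_pos": [-0.5,0.6,111],"angular": [0,0,0]},
    {"fingers": 30,"delta_pos": [-0.5,0.6,111],"angular": [0,0,0]},
    {"fingers": 30,"delta_pos": [-0.5,0.6,111],"angular": [0,0,0]},
    {"fingers": 30,"delta_pos": [-0.5,0.6,111],"angular": [0,0,0]},
  ],
)

```text
clock: 10.05
tool_pos: [0.6016, 0.0145, 0.0128]
orientation: [-179.8, 0.1, -105.3]
force: [-0.8, 1.9, 6.8]
opening: 0.0439
gripper_force: 30.0
```

apply_moves(
  deltas=[
    {"fingers": 30,"delta_pos": [0,0,-15],"angular": [0,0,0]},
    {"fingers": 30,"delta_pos": [0,0,-50],"angular": [0,0,0]},
    {"fingers": 30,"delta_pos": [0,0,-95],"angular": [0,0,0]},
    {"fingers": 30,"delta_pos": [0,0,-145],"angular": [0,0,0]},
    {"fingers": 30,"delta_pos": [0,0,-160],"angular": [0,0,0]},
    {"fingers": 30,"delta_pos": [0,0,-160],"angular": [0,0,0]},
  ],
)

```text
clock: 10.65
tool_pos: [0.602, 0.0144, 0.1754]
orientation: [-179.5, 0.2, -105.3]
force: [0.3, 0.7, -1.7]
opening: 0.0445
gripper_force: 30.0
```

```bash
python3 - <<'E'
from h import *
print(go([.567,-.222,.17],[180,0,-80]))
E
```

```text
(array([237.3, -28.4,   4.7]), array([ -0.5,   0.1, -25.3]))
```

apply_moves(
  deltas=[
    {"fingers": 30,"delta_pos": [45,-5,0],"angular": [0,0,0]},
    {"fingers": 30,"delta_pos": [90,-11,0],"angular": [0,0,-6]},
    {"fingers": 30,"delta_pos": [135,-16,0],"angular": [0,0,-12]},
    {"fingers": 30,"delta_pos": [180,-22,0],"angular": [0,0,-19]},
    {"fingers": 30,"delta_pos": [225,-27,0],"angular": [0,0,-25.3]},
    {"fingers": 30,"delta_pos": [237,-28.5,2],"angular": [-0.4,0.1,-25.3]},
    {"fingers": 30,"delta_pos": [237,-28.5,2],"angular": [-0.4,0.1,-25.3]},
    {"fingers": 30,"delta_pos": [237,-28.5,2],"angular": [-0.4,0.1,-25.3]},
  ],
)

```text
clock: 11.45
tool_pos: [0.5648, -0.2219, 0.1682]
orientation: [179.6, -0.0, -80.1]
force: [0.7, 0.2, 0.1]
opening: 0.0446
gripper_force: 30.0
```

```bash
python3 - <<'E'
from h import *
T=tool(); np.save('T5.npy',T); im=ctrl.snapshot('wrist'); print(T[:3,3]); save('w5',im)
h=cv2.cvtColor(im,cv2.COLOR_RGB2HSV); m=cv2.inRange(h,(12,60,120),(32,255,255)); m[250:]=0
n,l,s,c=cv2.connectedComponentsWithStats(m); i=1+s[1:,4].argmax(); print(s[i],c[i])
pts=cv2.boxPoints(cv2.minAreaRect(np.argwhere(l==i)[:,::-1].astype(np.float32)))
for u,v in pts: print((u,v),atz('wrist',u,v,.017,T).round(4))
print(go([.567,-.222,.0118],[180,0,-80]))
E
```

```text
[ 0.56477718 -0.22194436  0.16822822]
[  187    63   126   155 15761] [246.90546285 135.65788973]
(np.float32(187.0), np.float32(63.0)) [ 0.6551 -0.3337  0.017 ]
(np.float32(312.0), np.float32(63.0)) [ 0.5283 -0.356   0.017 ]
(np.float32(312.0), np.float32(217.0)) [ 0.4892 -0.19    0.017 ]
(np.float32(187.0), np.float32(217.0)) [ 0.6379 -0.1645  0.017 ]
(array([  0.8,  -2.8, 156.7]), array([ 0.4, -0. , -0. ]))
```

View pics/w5.png

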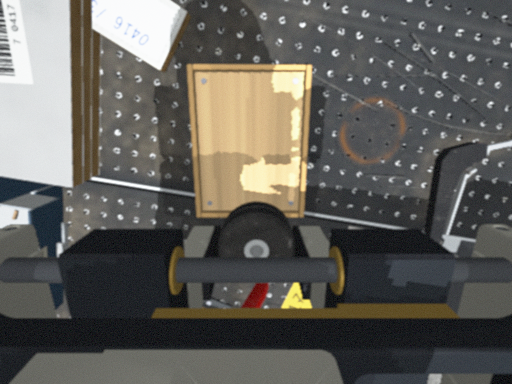

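The tray's corners are at (187,63), (312,64), (304,217) and (198,217), which puts its centre at about (0.576, −0.2615) with yaw 10°; this agrees with the top view. The wheel is held level. Lowering now.

apply_moves(
  deltas=[
    {"fingers": 30,"delta_pos": [0.8,-4,45],"angular": [0.4,0,0]},
    {"fingers": 30,"delta_pos": [0.8,-4,90],"angular": [0.4,0,0]},
    {"fingers": 30,"delta_pos": [0.8,-4,125],"angular": [0.4,0,0]},
    {"fingers": 30,"delta_pos": [0.8,-4,145],"angular": [0.4,0,0]},
    {"fingers": 30,"delta_pos": [0.8,-4,151],"angular": [0.4,0,0]},
    {"fingers": 30,"delta_pos": [0.8,-4,154],"angular": [0.4,0,0]},
    {"fingers": 30,"delta_pos": [0.8,-4,154],"angular": [0.4,0,0]},
  ],
)

```text
clock: 12.2
tool_pos: [0.5694, -0.222, 0.0159]
orientation: [-179.9, -0.1, -79.9]
force: [0.3, 0.3, -0.3]
opening: 0.0443
gripper_force: 30.0
```

apply_moves(
  deltas=[
    {"fingers": 30,"delta_pos": [0,0,1.5],"angular": [0,0,0]},
    {"fingers": 30,"delta_pos": [0,0,3],"angular": [0,0,0]},
    {"fingers": 30,"delta_pos": [0,0,3.5],"angular": [0,0,0]},
    {"fingers": 30,"delta_pos": [0,0,3.5],"angular": [0,0,0]},
  ],
)

```text
clock: 12.6
tool_pos: [0.5686, -0.2226, 0.012]
orientation: [-179.9, -0.1, -80.0]
force: [-0.8, 0.2, -0.3]
opening: 0.0446
gripper_force: 30.0
```

apply_moves(
  deltas=[
    {"fingers": 30,"delta_pos": [0,0,0.7],"angular": [0,0,0]},
    {"fingers": 30,"delta_pos": [0,0,1.4],"angular": [0,0,0]},
    {"fingers": 30,"delta_pos": [0,0,1.4],"angular": [0,0,0]},
  ],
)

```text
clock: 12.9
tool_pos: [0.5686, -0.2227, 0.0117]
orientation: [-179.9, -0.1, -80.0]
force: [-4.6, 3.0, 12.0]
opening: 0.0443
gripper_force: 30.0
```

apply_moves(
  deltas=[
    {"fingers": 50,"delta_pos": [0,0,-0.6],"angular": [0,0,0]},
    {"fingers": 56,"delta_pos": [0,0,-0.6],"angular": [0,0,0]},
    {"fingers": 56,"delta_pos": [0,0,-0.6],"angular": [0,0,0]},
    {"fingers": 56,"delta_pos": [0,0,-30],"angular": [0,0,0]},
    {"fingers": 56,"delta_pos": [0,0,-80],"angular": [0,0,0]},
    {"fingers": 56,"delta_pos": [0,0,-130],"angular": [0,0,0]},
    {"fingers": 56,"delta_pos": [0,0,-160],"angular": [0,0,0]},
    {"fingers": 56,"delta_pos": [0,0,-160],"angular": [0,0,0]},
  ],
)

```text
clock: 13.7
tool_pos: [0.5711, -0.2231, 0.1757]
orientation: [-179.4, -0.2, -79.9]
force: [0.6, -0.2, -0.2]
opening: 0.0562
gripper_force: 0.0
```

```bash
python3 - <<'E'
from h import *
print(go([.618,.075,.15],[180,0,-106.3]))
E
```

```text
(array([-285.4,  -98. ,   25.4]), array([-0.6, -0.1, 26.4]))
```

apply_moves(
  deltas=[
    {"fingers": 56,"delta_pos": [-45,-15,0],"angular": [0,0,4]},
    {"fingers": 56,"delta_pos": [-90,-31,0],"angular": [0,0,8]},
    {"fingers": 56,"delta_pos": [-135,-46,0],"angular": [0,0,13]},
    {"fingers": 52,"delta_pos": [-180,-62,0],"angular": [0,0,18]},
    {"fingers": 48,"delta_pos": [-225,-77,0],"angular": [0,0,23]},
    {"fingers": 48,"delta_pos": [-270,-92,5],"angular": [-0.4,0,26.4]},
    {"fingers": 48,"delta_pos": [-286,-98.5,10],"angular": [-0.4,0,26.4]},
    {"fingers": 48,"delta_pos": [-286,-98.5,20],"angular": [-0.4,0,26.4]},
    {"fingers": 48,"delta_pos": [-286,-98.5,25],"angular": [-0.4,0,26.4]},
    {"fingers": 48,"delta_pos": [-286,-98.5,25],"angular": [-0.4,0,26.4]},
  ],
)

```text
clock: 14.7
tool_pos: [0.6145, 0.075, 0.1435]
orientation: [179.6, -0.2, -106.4]
force: [-0.9, 0.5, -0.2]
opening: 0.0482
gripper_force: 0.0
```

```bash
python3 - <<'E'
from h import *
o=ctrl.get_obs(); print(o['tool_pos'],o['orientation']); print(go([.6185,.0755,.0105],[180,0,-106.3]))
im=ctrl.snapshot('wrist'); T=tool(); g=cv2.cvtColor(im,cv2.COLOR_RGB2HSV)
p=ctrl.camera_params('wrist'); C=np.linalg.inv(T@p['mount'])@[.618,.075,.024,1]; e=(p['cx']-p['fx']*C[0]/C[2],p['cy']+p['fy']*C[1]/C[2]); print('expect',e)
m=cv2.inRange(g,(0,0,120),(179,45,255)); 
n,l,s,c=cv2.connectedComponentsWithStats(m)
for i in range(1,n):
    if s[i,4]>150 and np.hypot(*(c[i]-e))<50: print(s[i],c[i])
E
```

```text
[0.61446494 0.07501997 0.1434834 ] [ 179.57917863   -0.19876668 -106.41661068]
(array([ -2.1,  -4.7, 132.9]), array([ 0.4, -0.2, -0.1]))
expect (np.float64(252.39286088629865), np.float64(189.8329982367172))
[ 237  161   29   57 1596] [250.72305764 188.65288221]
```

apply_moves(
  deltas=[
    {"fingers": 48,"delta_pos": [-2,-5,45],"angular": [0.3,0,0]},
    {"fingers": 48,"delta_pos": [-2,-5,90],"angular": [0.3,0,0]},
    {"fingers": 48,"delta_pos": [-2,-5,120],"angular": [0.3,0,0]},
    {"fingers": 48,"delta_pos": [-2,-5,133],"angular": [0.3,0,0]},
    {"fingers": 48,"delta_pos": [-2,-5,133],"angular": [0.3,0,0]},
    {"fingers": 15,"delta_pos": [-2,-5,133],"angular": [0.3,0,0]},
    {"fingers": 15,"delta_pos": [-2,-5,133],"angular": [0.3,0,0]},
    {"fingers": 15,"delta_pos": [-2,-5,133],"angular": [0.3,0,0]},
    {"fingers": 15,"delta_pos": [-2,-5,133],"angular": [0.3,0,0]},
    {"fingers": 15,"delta_pos": [-2,-5,133],"angular": [0.3,0,0]},
  ],
)

```text
clock: 15.75
tool_pos: [0.6212, 0.0772, 0.0139]
orientation: [-179.9, -0.0, -106.3]
force: [-1.0, -0.5, 8.5]
opening: 0.03
gripper_force: 30.0
```

apply_moves(
  deltas=[
    {"fingers": 15,"delta_pos": [0,0,-15],"angular": [0,0,0]},
    {"fingers": 15,"delta_pos": [0,0,-50],"angular": [0,0,0]},
    {"fingers": 15,"delta_pos": [0,0,-95],"angular": [0,0,0]},
    {"fingers": 15,"delta_pos": [0,0,-145],"angular": [0,0,0]},
    {"fingers": 15,"delta_pos": [0,0,-160],"angular": [0,0,0]},
    {"fingers": 15,"delta_pos": [0,0,-160],"angular": [0,0,0]},
  ],
)

```text
clock: 16.35
tool_pos: [0.6219, 0.0778, 0.1764]
orientation: [-179.7, 0.2, -106.3]
force: [-0.7, -0.5, -1.0]
opening: 0.0294
gripper_force: 30.0
```

```bash
python3 - <<'E'
from h import *
# tray (0,-37): 
a=np.radians(10); c=np.array([.576,-.2615])+np.array([np.sin(a)*.037,-np.cos(a)*.037]); print(c)
print(go([*c,.17],[180,0,-80]))
E
```

```text
[ 0.58242498 -0.29793789]
(array([371.7, -67.8,   5.9]), array([ -0.4,   0.1, -26.3]))
```

apply_moves(
  deltas=[
    {"fingers": 15,"delta_pos": [45,-8,0],"angular": [0,0,-3]},
    {"fingers": 15,"delta_pos": [90,-16,0],"angular": [0,0,-6]},
    {"fingers": 15,"delta_pos": [135,-25,0],"angular": [0,0,-10]},
    {"fingers": 15,"delta_pos": [180,-33,0],"angular": [0,0,-14]},
    {"fingers": 15,"delta_pos": [225,-41,0],"angular": [0,0,-18]},
    {"fingers": 15,"delta_pos": [270,-49,0],"angular": [0,0,-22]},
    {"fingers": 15,"delta_pos": [315,-57,0],"angular": [0,0,-26.3]},
    {"fingers": 15,"delta_pos": [355,-65,0],"angular": [-0.3,0.1,-26.3]},
    {"fingers": 15,"delta_pos": [372,-68,3],"angular": [-0.3,0.1,-26.3]},
    {"fingers": 15,"delta_pos": [372,-68,6],"angular": [-0.3,0.1,-26.3]},
  ],
)

```text
clock: 17.35
tool_pos: [0.5794, -0.3009, 0.1652]
orientation: [179.6, -0.1, -80.3]
force: [-0.4, 0.4, -0.8]
opening: 0.0299
gripper_force: 30.0
```

```bash
python3 - <<'E'
from h import *
o=ctrl.get_obs(); print(o['tool_pos'],o['orientation'],o['opening'])
print(go([.5824,-.298,.017],[180,0,-80]))
E
```

```text
[ 0.57938731 -0.30093702  0.16515969] [ 1.79557820e+02 -7.47209665e-02 -8.02685077e+01] 0.029894037283526548
(array([ -2.6,  -4.6, 148.1]), array([ 0.4, -0.1, -0.3]))
```

apply_moves(
  deltas=[
    {"fingers": 15,"delta_pos": [-1,-3,45],"angular": [0.4,0,0]},
    {"fingers": 15,"delta_pos": [-1,-3,90],"angular": [0.4,0,0]},
    {"fingers": 15,"delta_pos": [-1,-3,125],"angular": [0.4,0,0]},
    {"fingers": 15,"delta_pos": [-1,-3,140],"angular": [0.4,0,0]},
    {"fingers": 15,"delta_pos": [-1,-3,145],"angular": [0.4,0,0]},
    {"fingers": 15,"delta_pos": [-1,-3,147],"angular": [0.4,0,0]},
    {"fingers": 15,"delta_pos": [-1,-3,147],"angular": [0.4,0,0]},
  ],
)

```text
clock: 18.05
tool_pos: [0.5838, -0.2979, 0.0212]
orientation: [-179.8, -0.2, -80.0]
force: [-0.5, -0.7, -0.7]
opening: 0.0298
gripper_force: 30.0
```

apply_moves(
  deltas=[
    {"fingers": 15,"delta_pos": [0,0,2],"angular": [0,0,0]},
    {"fingers": 15,"delta_pos": [0,0,4],"angular": [0,0,0]},
    {"fingers": 15,"delta_pos": [0,0,6],"angular": [0,0,0]},
    {"fingers": 15,"delta_pos": [0,0,7],"angular": [0,0,0]},
    {"fingers": 15,"delta_pos": [0,0,7],"angular": [0,0,0]},
  ],
)

```text
clock: 18.55
tool_pos: [0.5826, -0.298, 0.0129]
orientation: [-179.9, -0.1, -80.1]
force: [-1.2, 0.6, 2.4]
opening: 0.0298
gripper_force: 30.0
```

apply_moves(
  deltas=[
    {"fingers": 15,"delta_pos": [0,0,0.6],"angular": [0,0,0]},
    {"fingers": 15,"delta_pos": [0,0,0.6],"angular": [0,0,0]},
  ],
)

```text
clock: 18.75
tool_pos: [0.5826, -0.298, 0.0129]
orientation: [-179.9, -0.1, -80.1]
force: [-2.1, 1.3, 5.8]
opening: 0.0294
gripper_force: 30.0
```

Contact; release and rise to where the camera sees the tray.

apply_moves(
  deltas=[
    {"fingers": 36,"delta_pos": [0,0,-0.3],"angular": [0,0,0]},
    {"fingers": 44,"delta_pos": [0,0,-0.3],"angular": [0,0,0]},
    {"fingers": 44,"delta_pos": [0,0,-0.3],"angular": [0,0,0]},
    {"fingers": 44,"delta_pos": [0,0,-30],"angular": [0,0,0]},
    {"fingers": 44,"delta_pos": [0,0,-80],"angular": [0,0,0]},
    {"fingers": 44,"delta_pos": [0,0,-130],"angular": [0,0,0]},
    {"fingers": 44,"delta_pos": [-40,0,-170],"angular": [0,0,0]},
    {"fingers": 44,"delta_pos": [-80,0,-180],"angular": [0,0,0]},
    {"fingers": 44,"delta_pos": [-80,0,-180],"angular": [0,0,0]},
    {"fingers": 44,"delta_pos": [-80,0,-180],"angular": [0,0,0]},
  ],
)

```text
clock: 19.75
tool_pos: [0.5687, -0.2179, 0.1928]
orientation: [-179.9, -0.1, -80.0]
force: [-0.1, -0.3, -0.1]
opening: 0.0441
gripper_force: 0.0
```

```bash
python3 - <<'E'
from h import *
w=ctrl.snapshot('wrist'); t=ctrl.snapshot('top'); s=ctrl.snapshot('scene')
save('w6',w); save('t6',t)
# numeric check, no viewing: dark wheel and grey pins in wrist view
T=tool()
for n,m in (('dark',cv2.inRange(cv2.cvtColor(w,cv2.COLOR_RGB2HSV),(0,0,0),(179,255,70))),('grey',cv2.inRange(cv2.cvtColor(w,cv2.COLOR_RGB2HSV),(0,0,100),(179,60,255)))):
    k,l,st,c=cv2.connectedComponentsWithStats(m)
    for i in range(1,k):
        if 300<st[i,4]<5000: 
            X=atz('wrist',*c[i],.026,T)
            if abs(X[0]-.576)<.08 and abs(X[1]+.26)<.1: print(n,st[i],X.round(3))
E
```

```text
dark [310  82  13  75 514] [ 0.514 -0.303  0.026]
grey [274  73  32  22 495] [ 0.55  -0.334  0.026]
grey [ 244   77   27   58 1478] [ 0.581 -0.303  0.026]
```

View pics/w6.png

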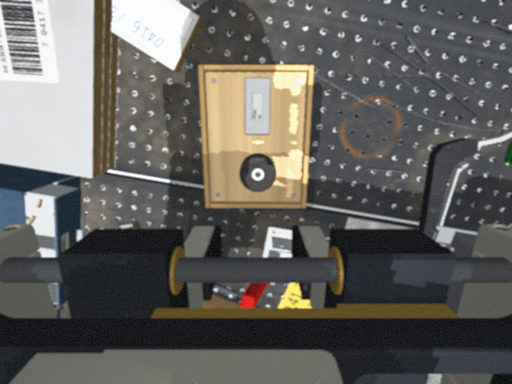

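The pins at (257,106) and the wheel at (258,174) lie flat, side by side inside the plywood tray. The lid is flat on the table and the arm is clear, so I hand in.

```bash
python3 -c "
from plant import ctrl
print(ctrl.close_job())"
```

```text
the job is handed in; nothing more can be done
None
```

The job is handed in at about 20 s: the lid is laid flat with its pull up, the wheel and pins lie side by side in the plywood tray, and I did not touch the bystanders; I viewed 11 pictures, one over the limit of 10.

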